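# Transfer a reagent row in reverse order

## Robot

A 6-joint arm with a two-finger parallel gripper is mounted at the origin on a cart in front of the work surface, level with it; the furniture and walls round the work are solid. World frame = base frame: x ahead of the robot, y to its left, z up, the work surface at z = 0. Lengths are in m, angles in rad, forces in N, time in s.
With the tool pointing down it reaches from about 0.25 to 0.775 m from the base axis. Payload 4 kg.
Tool frame: the origin (TCP) lies between the finger pads; the fingertips stand 14 mm ahead of it and the grasp point (between the pads) lies 5 mm behind it (robot.nose_length is the distance from the TCP to the fingertips, in m); z points along the fingers, y is the direction in which the jaws open and shut (so a half turn about z gives the same grasp; the last joint's range is limited). The gripper opens to 94 mm and grips with 3 to 60 N. Pads are 16 mm wide; open, the fingers measure 119 mm over their backs; the gripper's body (75 mm by 177 mm) begins 78 mm behind the grasp point.
Start: joints at [-1.279, 0.087, 1.371, -0, 1.684, -0.103], TCP at [0.212, -0.508, 0.22] pointing down, gripper open.
Joint ranges: [-3.1, 3.1], [-0.76, 2.03], [0.27, 2.55], [-1.08, 4.22], [0.17, 2.65], [-2.57, 2.57]. Speed limits (rad/s): [2.79, 2.79, 3.14, 3.14, 3.14, 3.14].

## Interface

Orientations are given as [roll, pitch, yaw] about the fixed x, y, z axes, in that order (R = Rz(yaw) Ry(pitch) Rx(roll)).
In Python, from bench import robot, eyes, finder gives the robot as it stands.
- The arm moves only by the tool play_rows, never from a script. Its argument "rows" is a list of rows, each an object with "linear": the shift along the tool's x, y, z in cm, a list of three; "spin": the turn about the tool's z in degrees. A call has 1 to 12 rows; each row shifts and turns the commanded pose from where the row before left it, along the tool's axes as they then stand; what a row does not reach is not made up. A row lasts 1/12 s, in which the tool goes at most 41.7 mm and 7.16 degrees, less where a joint would pass 70% of its speed; a pose out of reach is approached as far as the arm can. A call with a gripper value outside its range is refused whole. "claw" is the finger opening in cm, from 0 to 9.4, set as the call begins (left out, the last holds). The fingers move at their own pace and stop on an object; the grip force is fixed at half the most. Time passes only in rows, so rows that do not move let the fingers close. It gives the time, the measured TCP pose, the force and the opening at its end, in the units of the state.
- robot.get_obs(): the state, without advancing time (a new reading comes with each control period).
- eyes.snapshot(name): name is "side" or "top"; returns a dict with "frame" (400x640x3 uint8, red, green, blue), "fx", "fy", "cx", "cy" (pixels), "rvec" (rotation vector, rad) and "tvec" (3), from world to camera coordinates, as OpenCV has them. Camera axes: x right, y down, z forward; pixel columns grow to the right and rows downward; lengths in m; the calibration is good to about 2 mm. A picture is of the moment at which its call begins. There is no depth.
- robot.close_job(): hands the job in, once; it reports no verdict.
Trained networks look in a picture, given as the dict that the camera call returned (one of the last four; its "shot" number tells which), for a name from the list of things; names that differ only in an ending like _2 or _b are one class to them, and where a whole thing is asked for, a point or a joint stands for the part that bears it (a point fixed in the world has none). Each returns a list of dicts, best first, with "conf" (0 to 1); they miss things now and then, are a little off and sometimes report something else, mostly with a low value. They report only what shows in the picture. A call takes as long as a camera call.
- finder.silhouettes(picture, name): "pixels" (400x640 bool, what is visible of it) and "box" ([centre column, centre row, width, height] in pixels, round what is visible of it).
The state is a dict: "time": time; "joint_positions": joint angles; "qvel": joint speeds; "joint_torque": joint torques, N m; "tool_pos": TCP position; "ee_rot": TCP orientation; "wrist_force": force on the tool from outside, world axes, zero at the start; "wrist_torque": the same for the moment, N m; "width": finger opening in m.
Only numpy, scipy, OpenCV 4.12 (cv2) and the standard library are available. Lean on these libraries where they do the work, as an engineer would, in place of code of your own. Each camera call takes 0.05 s, during which the arm holds its last target. There are 200 camera calls.

## Task

Move the four reagent bottles from the grey rack to the violet analyser rack, so that they stand there in reverse order: the bottle that stands next to the black knob of the grey rack goes to the place farthest from the black knob of the violet rack, the next one to the next place, and so on. Each coloured clip on the grey rack keeps showing where the bottle of that colour stood. At the end each bottle stands upright on the floor of its own place, let go of.

Things in the scene. Friction and masses are not known exactly. Their poses are not given: they have to be found in the camera images.
- red_center (a point): the red bottle: a loose round brown bottle with a red cap and a red band round its body, 29 mm in diameter up to 44 mm height, then the narrower cap (22 mm in diameter, the top 8 mm 17 mm), 67 mm tall, about 60 g; this point is its centre, 33.5 mm above its foot, z up along the bottle
- yellow_center (a point): the yellow bottle: a loose round brown bottle with a yellow cap and a yellow band round its body, 29 mm in diameter up to 44 mm height, then the narrower cap (22 mm in diameter, the top 8 mm 17 mm), 67 mm tall, about 60 g; this point is its centre, 33.5 mm above its foot, z up along the bottle
- green_center (a point): the green bottle: a loose round brown bottle with a green cap and a green band round its body, 29 mm in diameter up to 44 mm height, then the narrower cap (22 mm in diameter, the top 8 mm 17 mm), 67 mm tall, about 60 g; this point is its centre, 33.5 mm above its foot, z up along the bottle
- blue_center (a point): the blue bottle: a loose round brown bottle with a blue cap and a blue band round its body, 29 mm in diameter up to 44 mm height, then the narrower cap (22 mm in diameter, the top 8 mm 17 mm), 67 mm tall, about 60 g; this point is its centre, 33.5 mm above its foot, z up along the bottle
- clip_red: the red clip: a flat red tab, 16 mm by 34 mm, fixed on the rim of the grey rack on its far side (away from the robot) at the place where the red bottle stands at the start; it stays there. Origin at worktop height under the rim; axes as the grey rack's; the centre of its place lies 29 mm from it along -x
- clip_yellow: the yellow clip: a flat yellow tab, 16 mm by 34 mm, fixed on the rim of the grey rack on its far side (away from the robot) at the place where the yellow bottle stands at the start; it stays there. Origin at worktop height under the rim; axes as the grey rack's; the centre of its place lies 29 mm from it along -x
- clip_green: the green clip: a flat green tab, 16 mm by 34 mm, fixed on the rim of the grey rack on its far side (away from the robot) at the place where the green bottle stands at the start; it stays there. Origin at worktop height under the rim; axes as the grey rack's; the centre of its place lies 29 mm from it along -x
- clip_blue: the blue clip: a flat blue tab, 16 mm by 34 mm, fixed on the rim of the grey rack on its far side (away from the robot) at the place where the blue bottle stands at the start; it stays there. Origin at worktop height under the rim; axes as the grey rack's; the centre of its place lies 29 mm from it along -x
- grey_rack: grey rack, fixed (with coloured clips, full at the start): tray 58x256 mm plus end lugs (294 mm in all), a row of 4 square places, 50 mm inside, floor 6 mm and walls (4 mm, between places 16 mm thick) 14 mm above the worktop. Origin: worktop under its middle, x away from the robot, y along the row to the black knob (17 mm wide, 20 mm high). Places at y = 99 (next to the knob), 33, -33, -99 mm. Tall machines stand 90 mm or more beyond it
- violet_rack: violet rack, fixed (no clips, empty at the start): tray 58x256 mm plus end lugs (294 mm in all), a row of 4 square places, 50 mm inside, floor 6 mm and walls (4 mm, between places 16 mm thick) 14 mm above the worktop. Origin: worktop under its middle, x away from the robot, y along the row to the black knob (17 mm wide, 20 mm high). Places at y = 99 (next to the knob), 33, -33, -99 mm. Tall machines stand 90 mm or more beyond it

How it is judged:
At the end, for the whole second after the job is handed in: Each bottle stands upright (within 0.12 rad), at rest, on the floor of its place in the violet rack, within 13 mm of the place's middle along and across the row; a bottle whose clip is 1st, 2nd, 3rd, 4th from the grey rack's knob is 4th, 3rd, 2nd, 1st from the violet rack's knob (((y of clip_red in the frame of grey_rack between 0.084 and 0.114 m and y of red_center in the frame of violet_rack between -0.112 and -0.086 m) or (y of clip_red in the frame of grey_rack between 0.018 and 0.048 m and y of red_center in the frame of violet_rack between -0.046 and -0.02 m) or (y of clip_red in the frame of grey_rack between -0.048 and -0.018 m and y of red_center in the frame of violet_rack between 0.02 and 0.046 m) or (y of clip_red in the frame of grey_rack between -0.114 and -0.084 m and y of red_center in the frame of violet_rack between 0.086 and 0.112 m)) and x of red_center in the frame of violet_rack between -0.013 and 0.013 m and z of red_center in the frame of violet_rack between 0.035 and 0.044 m and angle between each of red_center, yellow_center, green_center, blue_center's own z axis and vertical below 0.12 rad and linear speed of each of bottle_red, bottle_yellow, bottle_green, bottle_blue below 0.02 m/s and ((y of clip_yellow in the frame of grey_rack between 0.084 and 0.114 m and y of yellow_center in the frame of violet_rack between -0.112 and -0.086 m) or (y of clip_yellow in the frame of grey_rack between 0.018 and 0.048 m and y of yellow_center in the frame of violet_rack between -0.046 and -0.02 m) or (y of clip_yellow in the frame of grey_rack between -0.048 and -0.018 m and y of yellow_center in the frame of violet_rack between 0.02 and 0.046 m) or (y of clip_yellow in the frame of grey_rack between -0.114 and -0.084 m and y of yellow_center in the frame of violet_rack between 0.086 and 0.112 m)) and x of yellow_center in the frame of violet_rack between -0.013 and 0.013 m and z of yellow_center in the frame of violet_rack between 0.035 and 0.044 m and ((y of clip_green in the frame of grey_rack between 0.084 and 0.114 m and y of green_center in the frame of violet_rack between -0.112 and -0.086 m) or (y of clip_green in the frame of grey_rack between 0.018 and 0.048 m and y of green_center in the frame of violet_rack between -0.046 and -0.02 m) or (y of clip_green in the frame of grey_rack between -0.048 and -0.018 m and y of green_center in the frame of violet_rack between 0.02 and 0.046 m) or (y of clip_green in the frame of grey_rack between -0.114 and -0.084 m and y of green_center in the frame of violet_rack between 0.086 and 0.112 m)) and x of green_center in the frame of violet_rack between -0.013 and 0.013 m and z of green_center in the frame of violet_rack between 0.035 and 0.044 m and ((y of clip_blue in the frame of grey_rack between 0.084 and 0.114 m and y of blue_center in the frame of violet_rack between -0.112 and -0.086 m) or (y of clip_blue in the frame of grey_rack between 0.018 and 0.048 m and y of blue_center in the frame of violet_rack between -0.046 and -0.02 m) or (y of clip_blue in the frame of grey_rack between -0.048 and -0.018 m and y of blue_center in the frame of violet_rack between 0.02 and 0.046 m) or (y of clip_blue in the frame of grey_rack between -0.114 and -0.084 m and y of blue_center in the frame of violet_rack between 0.086 and 0.112 m)) and x of blue_center in the frame of violet_rack between -0.013 and 0.013 m and z of blue_center in the frame of violet_rack between 0.035 and 0.044 m); the robot touches nothing.
It also fails if it takes over 122 s, if anything falls off the work surface, if the arm or the gripper's body presses on something with over 40 N, if the wrist force passes 120 N, or if a joint passes its speed limit or range.

## Working session

There is one attempt and no reset: what is moved stays moved. The work goes in short steps, Python scripts to look and compute and a tool call to move; the robot and the scene stay as the last step left them, time stands still between calls to the robot, and variables do not carry over. Pictures are saved under pics/ and viewed, about 12 in all and at most 16, crops included, and the job is handed in when it is done.

Besides the shell and the picture viewer there is one more tool, called after "Emit:" as name([rows], argument=value, ...), one row to a line, values as JSON. play_rows: Moves the arm, as the interface text tells. Its arguments: {"type":"object","properties":{"rows":{"type":"array"},"claw":{"type":"number"}},"required":["rows"]}

```bash
mkdir -p pics
cat > h.py <<'E'
import numpy as np, cv2
from bench import robot, eyes, finder
def snap(n, f=None):
    s=eyes.snapshot(n)
    if f: cv2.imwrite('pics/'+f, s['frame'][:,:,::-1])
    return s
def ray(s,u,v):
    R=cv2.Rodrigues(np.array(s['rvec'],float))[0]; t=np.array(s['tvec'],float).ravel()
    d=R.T@np.array([(u-s['cx'])/s['fx'],(v-s['cy'])/s['fy'],1]); return -R.T@t,d
def at(s,u,v,z):
    o,d=ray(s,u,v); return o+d*(z-o[2])/d[2]
def proj(s,P):
    K=np.array([[s['fx'],0,s['cx']],[0,s['fy'],s['cy']],[0,0,1.]])
    return cv2.projectPoints(np.array(P,float).reshape(-1,1,3),np.array(s['rvec'],float),np.array(s['tvec'],float),K,None)[0].reshape(-1,2)
E
python3 - <<'E'
from h import *
np.set_printoptions(precision=3,suppress=True)
for n in ('top','side'):
    s=snap(n,n+'0.png'); print(n,ray(s,320,200),s['fx'])
    for k in ['red_center','yellow_center','green_center','blue_center','clip_red','clip_yellow','clip_green','clip_blue','grey_rack','violet_rack']:
        for d in finder.silhouettes(s,k)[:2]:
            print(k,round(d['conf'],2),np.round(d['box'],1), at(s,d['box'][0],d['box'][1],0.014 if 'cent' not in k else .0395))
print(robot.get_obs())
E
```

```text
top (array([0.296, 0.015, 0.991]), array([ 0.201, -0.027, -0.979])) 395.4833276230911
red_center 0.44 [213.6 217.9  16.8  16.9] [0.463 0.25  0.039]
red_center 0.2 [399.4 205.1 110.9  38.3] [ 0.468 -0.205  0.039]
yellow_center 0.64 [262.4 208.4  12.5   8.7] [0.48  0.131 0.039]
green_center 0.49 [290.5 204.1  14.7  16.6] [0.486 0.062 0.039]
blue_center 0.68 [237.4 210.8  17.7  11.3] [0.477 0.192 0.039]
clip_red 0.68 [261.7 195.8  13.4   7.1] [0.517 0.135 0.014]
clip_green 0.53 [286.2 191.2  13.4   4.7] [0.525 0.072 0.014]
clip_green 0.3 [235.3 200.9  14.4   6.2] [0.508 0.202 0.014]
grey_rack 0.71 [251.1 211.8 117.6  37.7] [0.477 0.163 0.014]
violet_rack 0.94 [398.5 204.  110.3  35.8] [ 0.476 -0.209  0.014]
side (array([0.118, 0.289, 0.768]), array([ 0.412, -0.33 , -0.849])) 371.76536845907174
red_center 0.86 [227.8 267.9  11.7  23. ] [0.458 0.258 0.039]
red_center 0.52 [293.9 207.4  14.7  25.4] [0.492 0.064 0.039]
yellow_center 0.51 [273.1 228.8  11.1  21. ] [0.476 0.133 0.039]
green_center 0.47 [296.8 209.7  11.8  25.8] [0.483 0.063 0.039]
blue_center 0.75 [248.  247.1  16.7  23.6] [0
[... 199 characters left out ...]
4]
clip_blue 0.26 [272.5 226.8   8.2  25. ] [0.494 0.125 0.014]
grey_rack 0.82 [259.4 247.7 111.2  90.4] [0.468 0.178 0.014]
grey_rack 0.25 [226.7 266.9  16.   25.1] [0.474 0.258 0.014]
violet_rack 0.55 [382.8 164.8  80.4  71. ] [ 0.468 -0.196  0.014]
{'time': 1.1, 'joint_positions': array([-1.279,  0.087,  1.371,  0.   ,  1.684, -0.103]), 'qvel': array([ 0.   , -0.   ,  0.   , -0.002, -0.002, -0.001]), 'joint_torque': array([ -0.   , -34.005, -30.261,   0.072,   0.024,   0.   ]), 'tool_pos': array([ 0.212, -0.508,  0.22 ]), 'ee_rot': array([ 3.141, -0.   ,  0.395]), 'wrist_force': array([ 0.01 ,  0.865, -0.289]), 'wrist_torque': array([-0.01 ,  0.01 , -0.052]), 'width': 0.09420856760320466}
```

Run:
```python
import cv2
a=cv2.imread('pics/top0.png')[160:250,170:490]; b=cv2.imread('pics/side0.png')[110:320,180:440]
cv2.imwrite('pics/topc.png',cv2.resize(a,None,fx=2.5,fy=2.5,interpolation=2)); cv2.imwrite('pics/sidec.png',cv2.resize(b,None,fx=2.8,fy=2.8,interpolation=2))
```

```text
(no output)
```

View pics/topc.png

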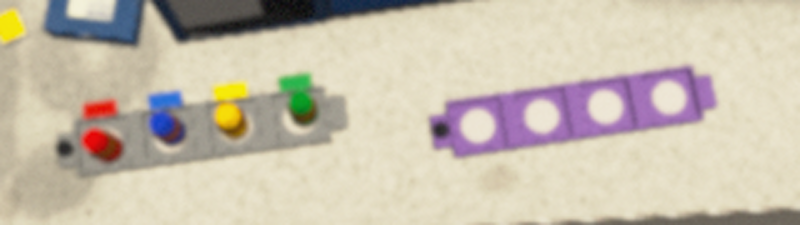

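View pics/sidec.png

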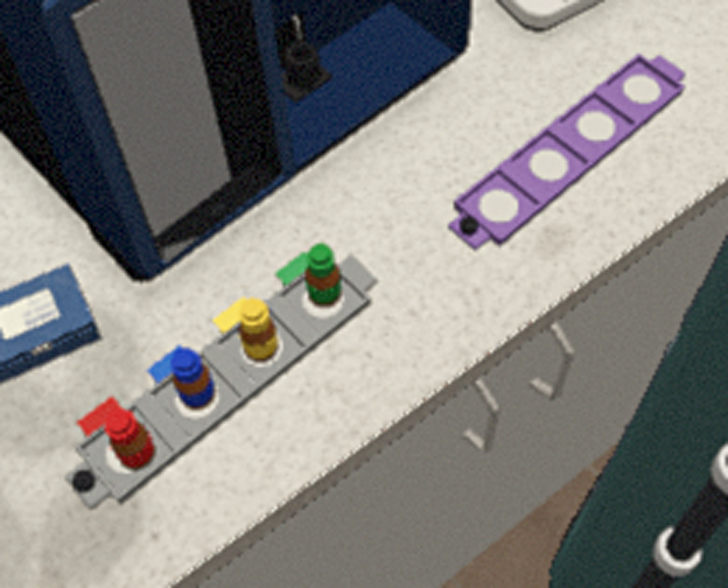

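```bash
cat > fit.py <<'E'
from h import *
from scipy.optimize import least_squares
np.set_printoptions(precision=4,suppress=True)
def blobs(s,z):
    """white disc centroids inside the violet rack"""
    d=max(finder.silhouettes(s,'violet_rack'),key=lambda d:d['conf'])
    m=cv2.morphologyEx(d['pixels'].astype(np.uint8),cv2.MORPH_CLOSE,np.ones((9,9)))
    hsv=cv2.cvtColor(s['frame'],cv2.COLOR_RGB2HSV)
    w=((hsv[:,:,1]<45)&(hsv[:,:,2]>150)).astype(np.uint8)*cv2.erode(m,np.ones((3,3)))
    n,_,st,c=cv2.connectedComponentsWithStats(w)
    return sorted([tuple(c[i]) for i in range(1,n) if st[i,4]>40])
if __name__=='__main__':
    S={n:snap(n) for n in('top','side')}
    for n,s in S.items():
        b=blobs(s,.006); print(n,np.array([at(s,u,v,.0065) for u,v in b]))
    T,D=S['top'],S['side']
    t=lambda x,y:((x+.5)/2.5-.5+170,(y+.5)/2.5-.5+160)
    d=lambda x,y:((x+.5)/2.8-.5+180,(y+.5)/2.8-.5+110)
    for k,a,b,z in [('knobG',(65,149),(84,482),.02),('knobV',(441,129),(468,226),.02),('clipR',(100,109),(103,415),.016),('clipB',(166,101),(165,363),.016),('clipY',(231,91),(238,316),.016),('clipG',(296,83),(295,268),.016)]:
        print(k,at(T,*t(*a),z),at(D,*d(*b),z))
    ims=[]
    for n,s,(r0,r1,c0,c1),f in [('top',T,(190,235,195,305),7),('side',D,(190,285,205,305),7)]:
        ims.append(cv2.resize(s['frame'][r0:r1,c0:c1,::-1],None,fx=f,fy=f,interpolation=2))
        q={'r':(.460,.254),'b':(.475,.196),'y':(.478,.132),'g':(.4845,.0625)}
        a=np.linspace(0,2*np.pi,24)
        for x,y in q.values():
            P=np.concatenate([np.c_[x+r*np.cos(a),y+r*np.sin(a),0*a+z] for r,z in[(.0145,.006),(.0145,.05),(.011,.05),(.0085,.073)]])
            p=(proj(s,P)-[c0-.5,r0-.5])*f
            for i in range(4): cv2.polylines(ims[-1],[p[i*24:i*24+24].astype(int)],True,(255,255,0) ,1)
        cv2.imwrite(f'pics/ov_{n}.png',cv2.resize(ims[-1],None,fx=.85,fy=.85) if n=='side' else ims[-1])
E
python3 fit.py
```

```text
top [[ 0.4677 -0.1128  0.0065]
 [ 0.4734 -0.1789  0.0065]
 [ 0.4794 -0.2442  0.0065]
 [ 0.4852 -0.3102  0.0065]]
side [[ 0.4685 -0.1118  0.0065]
 [ 0.4746 -0.1777  0.0065]
 [ 0.4803 -0.243   0.0065]
 [ 0.4865 -0.3087  0.0065]]
knobG [0.4655 0.2993 0.02  ] [0.4642 0.3027 0.02  ]
knobV [ 0.4636 -0.0747  0.02  ] [ 0.4624 -0.0702  0.02  ]
clipR [0.5048 0.2654 0.016 ] [0.5045 0.2647 0.016 ]
clipB [0.5092 0.1992 0.016 ] [0.5131 0.2034 0.016 ]
clipY [0.5156 0.1336 0.016 ] [0.5128 0.1338 0.016 ]
clipG [0.52   0.0678 0.016 ] [0.5216 0.0704 0.016 ]
```

View pics/ov_side.png

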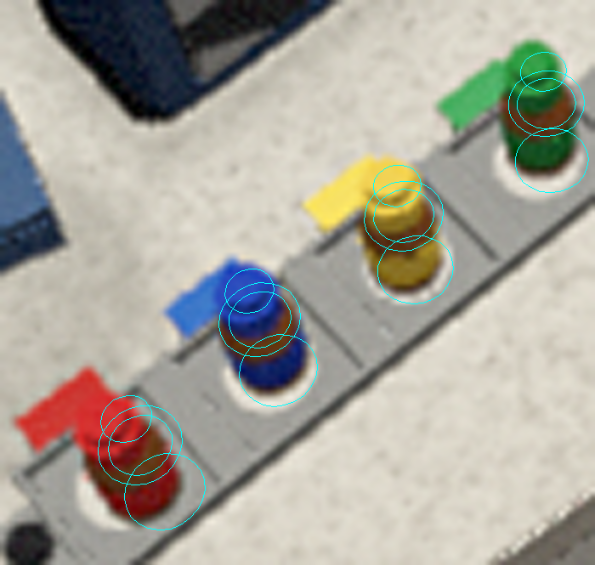

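View pics/ov_top.png

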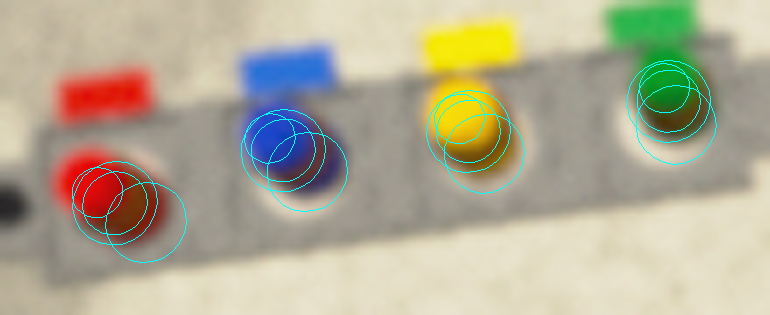

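Run:
```python
from h import *
np.set_printoptions(precision=3,suppress=True)
T,D=snap('top'),snap('side')
for k,f,c,t in [('r',(146,482),(112,412),(86,182)),('b',(271,355),(240,280),(268,133)),('y',(405,257),(395,178),(459,112)),('g',(540,143),(533,60),(662,75))]:
    sd=lambda p:(p[0]/5.95+205-.5,p[1]/5.95+190-.5)
    print(k,at(D,*sd(f),.006)[:2],at(D,*sd(c),.073)[:2],at(T,t[0]/7+195-.5,t[1]/7+190-.5,.073)[:2])
o=np.array([.476,-.211]);
```

```text
r [0.467 0.258] [0.465 0.257] [0.464 0.258]
b [0.482 0.195] [0.481 0.196] [0.477 0.197]
y [0.485 0.132] [0.481 0.131] [0.48  0.132]
g [0.494 0.061] [0.491 0.063] [0.489 0.063]
```

Emit:
play_rows([
  {"linear": [0,0,0],"spin": 5.9},
  {"linear": [0,0,0],"spin": 5.9},
  {"linear": [0,0,0],"spin": 6.0},
  {"linear": [1.4,-3.2,0.2],"spin": 0},
  {"linear": [1.4,-3.2,0.2],"spin": 0},
  {"linear": [1.4,-3.2,0.2],"spin": 0},
  {"linear": [1.4,-3.2,0.2],"spin": 0},
  {"linear": [1.4,-3.2,0.2],"spin": 0},
  {"linear": [1.4,-3.2,0.2],"spin": 0},
  {"linear": [1.4,-3.2,0.2],"spin": 0},
  {"linear": [1.4,-3.2,0.2],"spin": 0},
  {"linear": [1.4,-3.2,0.2],"spin": 0},
], claw=4.4)

```text
time: 2.4
tool_pos: [0.313, -0.2086, 0.2016]
ee_rot: [3.141, -0.001, 0.083]
wrist_force: [0.8, -0.5, -0.6]
width: 0.0441
```

```bash
cat > d.py <<'E'
import sys
from h import *
o=robot.get_obs(); p=o['tool_pos']; y=o['ee_rot'][2]; t=np.array([float(a) for a in sys.argv[1:4]])-p
c,s=np.cos(y),np.sin(y)
print('pos',np.round(p,4),'rot',np.round(o['ee_rot'],3),'w',round(o['width'],4),'t',o['time'],'F',np.round(o['wrist_force'],1))
print('delta cm',np.round([100*(c*t[0]+s*t[1]),100*(s*t[0]-c*t[1]),-100*t[2]],2))
E
python3 d.py .466 .2575 .16
```

```text
pos [ 0.313  -0.2086  0.2016] rot [ 3.141e+00 -1.000e-03  8.300e-02] w 0.0441 t 2.4 F [ 0.8 -0.5 -0.6]
delta cm [ 19.13 -45.17   4.16]
```

Emit:
play_rows([
  {"linear": [1.5,-3.6,0.3],"spin": 0},
  {"linear": [1.5,-3.6,0.3],"spin": 0},
  {"linear": [1.5,-3.6,0.3],"spin": 0},
  {"linear": [1.5,-3.6,0.3],"spin": 0},
  {"linear": [1.5,-3.6,0.3],"spin": 0},
  {"linear": [1.5,-3.6,0.3],"spin": 0},
  {"linear": [1.5,-3.6,0.3],"spin": 0},
  {"linear": [1.5,-3.6,0.3],"spin": 0},
  {"linear": [1.5,-3.6,0.3],"spin": 0},
  {"linear": [1.5,-3.6,0.3],"spin": 0},
  {"linear": [1.5,-3.6,0.3],"spin": 0},
  {"linear": [0,0,0],"spin": 0},
])

```text
time: 3.4
tool_pos: [0.4444, 0.2038, 0.1671]
ee_rot: [-3.139, 0.001, 0.091]
wrist_force: [-1.6, -0.9, 0.1]
width: 0.044
```

```bash
python3 d.py .466 .2575 .16
```

```text
pos [0.4444 0.2038 0.1671] rot [-3.139e+00  1.000e-03  9.100e-02] w 0.044 t 3.4 F [-1.6 -0.9  0.1]
delta cm [ 2.64 -5.16  0.71]
```

Emit:
play_rows([
  {"linear": [1.3,-2.6,0.3],"spin": 0},
  {"linear": [1.3,-2.6,0.4],"spin": 0},
  {"linear": [0,0,0],"spin": 0},
  {"linear": [0,0,0],"spin": 0},
  {"linear": [0,0,0],"spin": 0},
])

```text
time: 3.82
tool_pos: [0.4653, 0.2515, 0.1614]
ee_rot: [3.141, 0.001, 0.084]
wrist_force: [0.7, -0.5, 0.1]
width: 0.0442
```

```bash
python3 d.py .466 .2575 .035
```

```text
pos [0.4653 0.2515 0.1614] rot [3.141e+00 1.000e-03 8.400e-02] w 0.0442 t 3.8167 F [ 0.7 -0.5  0.1]
delta cm [ 0.12 -0.59 12.64]
```

Emit:
play_rows([
  {"linear": [0.1,-0.6,0],"spin": 0},
  {"linear": [0,0,3],"spin": 0},
  {"linear": [0,0,3],"spin": 0},
  {"linear": [0,0,2],"spin": 0},
  {"linear": [0,0,0],"spin": 0},
  {"linear": [0,0,0],"spin": 0},
])

```text
time: 4.32
tool_pos: [0.4653, 0.2575, 0.081]
ee_rot: [3.141, 0.002, 0.083]
wrist_force: [-0.7, 0.3, 0.6]
width: 0.044
```

```bash
python3 d.py .466 .2575 .035
python3 - <<'E'
from h import *
s=snap('side');a=cv2.resize(s['frame'][190:290,190:310,::-1],None,fx=5,fy=5)
cv2.imwrite('pics/a1.png',a)
E
```

```text
pos [0.4653 0.2575 0.081 ] rot [3.141e+00 2.000e-03 8.300e-02] w 0.044 t 4.3167 F [-0.7  0.3  0.6]
delta cm [0.07 0.01 4.6 ]
```

View pics/a1.png

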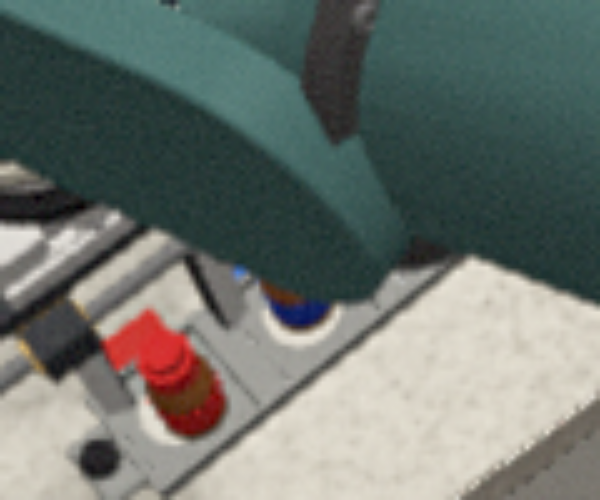

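Run:
```python
from h import *
s=eyes.snapshot('side')
c,sn=np.cos(.083),np.sin(.083)
for d in(-.022,-.0345,.022,.0345):
  for w in (-.008,.008):
    print(d,w,((proj(s,[.4653+sn*d+c*w,.2575-c*d+sn*w,.067])[0]-[189.5,189.5])*5).round())
print(((proj(s,[[.4653,.2575,.073],[.466,.2575,.073]])-[189.5,189.5])*5).round())
```

```text
-0.022 -0.008 [136. 402.]
-0.022 0.008 [113. 374.]
-0.0345 -0.008 [110. 422.]
-0.0345 0.008 [ 87. 394.]
0.022 -0.008 [226. 332.]
0.022 0.008 [203. 306.]
0.0345 -0.008 [251. 313.]
0.0345 0.008 [228. 287.]
[[167. 347.]
 [166. 346.]]
```

Emit:
play_rows([
  {"linear": [0,0,2],"spin": 0},
  {"linear": [0,0,1.6],"spin": 0},
  {"linear": [0,0,1],"spin": 0},
  {"linear": [0,0,0],"spin": 0},
  {"linear": [0,0,0],"spin": 0},
])

```text
time: 4.83
tool_pos: [0.4666, 0.2585, 0.0364]
ee_rot: [-3.141, -0.001, 0.084]
wrist_force: [0.3, 0.1, 0.7]
width: 0.0441
```

Emit:
play_rows([
  {"linear": [0,0,0],"spin": 0},
  {"linear": [0,0,0],"spin": 0},
  {"linear": [0,0,0],"spin": 0},
  {"linear": [0,0,0],"spin": 0},
  {"linear": [0,0,0],"spin": 0},
  {"linear": [0,0,0],"spin": 0},
], claw=2.4)

```text
time: 5.33
tool_pos: [0.467, 0.2588, 0.0367]
ee_rot: [-3.141, -0.002, 0.084]
wrist_force: [0.8, 0.1, 4.6]
width: 0.0281
```

Emit:
play_rows([
  {"linear": [0,0,-1],"spin": 0},
  {"linear": [0,0,-2.5],"spin": 0},
  {"linear": [0,0,-3.5],"spin": 0},
  {"linear": [0,0,-3],"spin": 0},
  {"linear": [0,0,0],"spin": 0},
  {"linear": [0,0,0],"spin": 0},
])

```text
time: 5.83
tool_pos: [0.4671, 0.2588, 0.1379]
ee_rot: [-3.14, -0.004, 0.084]
wrist_force: [0.6, -0.4, -0.9]
width: 0.0279
```

```bash
python3 d.py .486 -.3095 .135
python3 - <<'E'
from h import *
s=snap('top');a=cv2.resize(s['frame'][160:260,170:300,::-1],None,fx=5,fy=5)
cv2.imwrite('pics/a2.png',a)
E
```

```text
pos [0.4671 0.2588 0.1379] rot [-3.14  -0.004  0.084] w 0.0279 t 5.8333 F [ 0.6 -0.4 -0.9]
delta cm [-2.89 56.79  0.29]
```

View pics/a2.png

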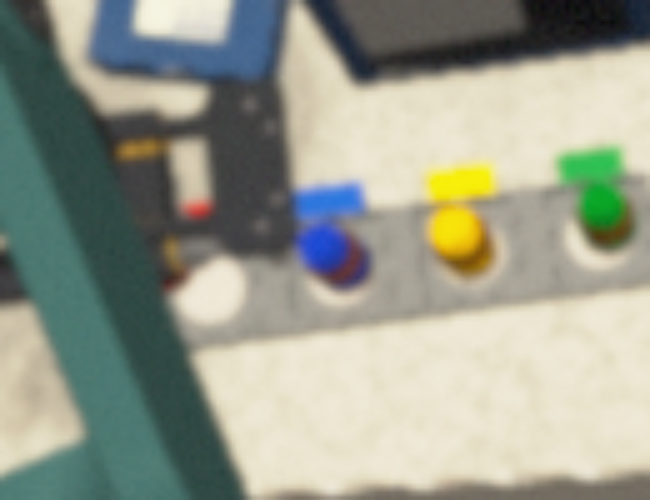

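Emit:
play_rows([
  {"linear": [-0.2,2,0],"spin": 0},
  {"linear": [-0.25,3.9,0],"spin": 0},
  {"linear": [-0.25,3.9,0],"spin": 0},
  {"linear": [-0.25,3.9,0],"spin": 0},
  {"linear": [-0.25,3.9,0],"spin": 0},
  {"linear": [-0.25,3.9,0],"spin": 0},
  {"linear": [-0.25,3.9,0],"spin": 0},
  {"linear": [-0.25,3.9,0],"spin": 0},
  {"linear": [-0.25,3.9,0],"spin": 0},
  {"linear": [-0.25,3.9,0],"spin": 0},
  {"linear": [-0.2,3.9,0],"spin": 0},
  {"linear": [-0.2,3.9,0],"spin": 0},
])

```text
time: 6.88
tool_pos: [0.4735, -0.1926, 0.1328]
ee_rot: [-3.139, 0.004, 0.084]
wrist_force: [0.9, -1.0, -0.4]
width: 0.0279
```

Emit:
play_rows([
  {"linear": [0,3.9,0],"spin": 0},
  {"linear": [0,3.9,0],"spin": 0},
  {"linear": [0,3.9,0],"spin": 0},
  {"linear": [0,1.5,0],"spin": 0},
  {"linear": [0,0,0],"spin": 0},
  {"linear": [0,0,0],"spin": 0},
  {"linear": [0,0,0],"spin": 0},
  {"linear": [0,0,0],"spin": 0},
])

```text
time: 7.55
tool_pos: [0.4864, -0.321, 0.1349]
ee_rot: [-3.14, 0.001, 0.086]
wrist_force: [0.4, -0.1, -0.1]
width: 0.0278
```

```bash
python3 d.py .486 -.3095 .0367
python3 - <<'E'
from h import *
s=snap('side');a=cv2.resize(s['frame'][100:240,300:460,::-1],None,fx=4,fy=4)
cv2.imwrite('pics/a3.png',a)
E
```

```text
pos [ 0.4864 -0.321   0.1349] rot [-3.14e+00  1.00e-03  8.60e-02] w 0.0278 t 7.55 F [ 0.4 -0.1 -0.1]
delta cm [ 0.06 -1.15  9.82]
```

View pics/a3.png

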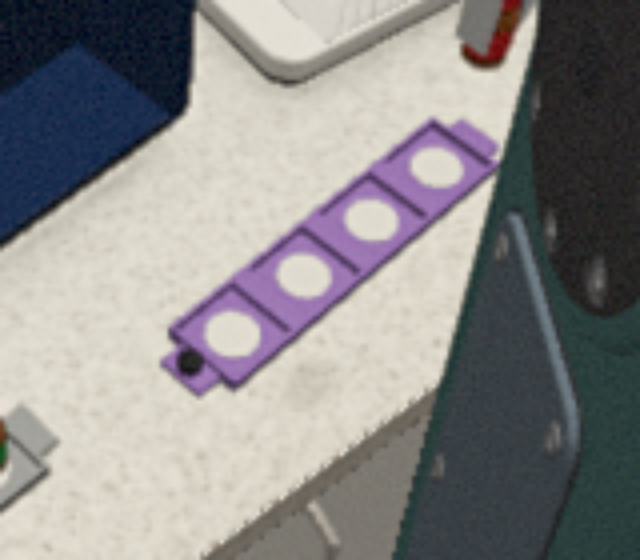

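Run:
```python
from h import *
s=eyes.snapshot('side')
a=np.linspace(0,6.28,40)
p=(proj(s,np.c_[.4864+.0145*np.cos(a),-.321+.0145*np.sin(a),0*a+.104])-[299.5,99.5])*4
print(p.min(0),p.max(0),p[p[:,1].argmax()])
```

```text
[459.54689717  37.16182208] [507.10193738  71.17803462] [485.29018868  71.17803462]
```

Emit:
play_rows([
  {"linear": [0,-1.15,0],"spin": 0},
  {"linear": [0,0,3],"spin": 0},
  {"linear": [0,0,3],"spin": 0},
  {"linear": [0,0,1.5],"spin": 0},
  {"linear": [0,0,0],"spin": 0},
  {"linear": [0,0,0],"spin": 0},
  {"linear": [0,0,0],"spin": 0},
])

```text
time: 8.23
tool_pos: [0.4865, -0.3114, 0.0623]
ee_rot: [3.14, -0.002, 0.085]
wrist_force: [0.9, -0.6, -0.1]
width: 0.0278
```

```bash
python3 d.py .486 -.3095 .0367
```

```text
pos [ 0.4865 -0.3114  0.0623] rot [ 3.14e+00 -2.00e-03  8.50e-02] w 0.0278 t 8.2333 F [ 0.9 -0.6 -0.1]
delta cm [-0.03 -0.2   2.56]
```

Emit:
play_rows([
  {"linear": [0,-0.2,0],"spin": 0},
  {"linear": [0,0,1.2],"spin": 0},
  {"linear": [0,0,0.8],"spin": 0},
  {"linear": [0,0,0.5],"spin": 0},
  {"linear": [0,0,0],"spin": 0},
  {"linear": [0,0,0],"spin": 0},
  {"linear": [0,0,0],"spin": 0},
])

```text
time: 8.82
tool_pos: [0.4854, -0.3091, 0.0362]
ee_rot: [-3.141, -0.0, 0.084]
wrist_force: [0.4, 2.1, 5.3]
width: 0.0277
```

Emit:
play_rows([
  {"linear": [0,0,0],"spin": 0},
  {"linear": [0,0,0],"spin": 0},
  {"linear": [0,0,0],"spin": 0},
  {"linear": [0,0,0],"spin": 0},
], claw=4.4)

```text
time: 9.15
tool_pos: [0.4851, -0.3094, 0.0349]
ee_rot: [-3.141, 0.001, 0.084]
wrist_force: [0.2, -0.6, 0.2]
width: 0.0437
```

Emit:
play_rows([
  {"linear": [0,0,-1.5],"spin": 0},
  {"linear": [0,0,-3],"spin": 0},
  {"linear": [0,0,-3.5],"spin": 0},
  {"linear": [0,0,-2],"spin": 0},
  {"linear": [0,-2,0],"spin": 0},
  {"linear": [0,-3.9,0],"spin": 0},
  {"linear": [0,-3.9,0],"spin": 0},
  {"linear": [0,-3.9,0],"spin": 0},
  {"linear": [0,-3.9,0],"spin": 0},
  {"linear": [0,-3.9,0],"spin": 0},
  {"linear": [0,-3.9,0],"spin": 0},
  {"linear": [0,-3.9,0],"spin": 0},
])

```text
time: 10.15
tool_pos: [0.4601, -0.0159, 0.1354]
ee_rot: [3.141, -0.0, 0.084]
wrist_force: [0.4, 0.2, -0.4]
width: 0.0441
```

```bash
python3 d.py .480 .196 .12
python3 - <<'E'
from h import *
s=snap('side');a=cv2.resize(s['frame'][100:220,320:460,::-1],None,fx=4,fy=4)
cv2.imwrite('pics/a4.png',a)
E
```

```text
pos [ 0.4601 -0.0159  0.1354] rot [ 3.141 -0.     0.084] w 0.0441 t 10.15 F [ 0.4  0.2 -0.4]
delta cm [  3.75 -20.95   1.54]
```

View pics/a4.png

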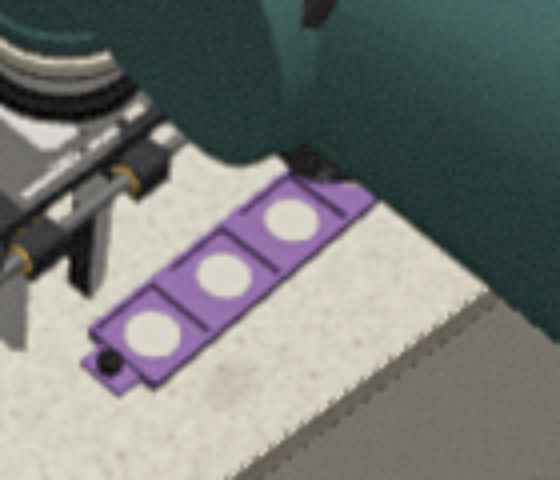

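Emit:
play_rows([
  {"linear": [0.6,-3.6,0],"spin": 0},
  {"linear": [0.7,-3.6,0],"spin": 0},
  {"linear": [0.7,-3.6,0],"spin": 0},
  {"linear": [0.7,-3.6,0],"spin": 0},
  {"linear": [0.7,-3.2,0],"spin": 0},
  {"linear": [0.4,-1.0,0],"spin": 0},
  {"linear": [0,0,0],"spin": 0},
  {"linear": [0,0,0],"spin": 0},
  {"linear": [0,0,0],"spin": 0},
  {"linear": [0,0,0],"spin": 0},
  {"linear": [0,0,0],"spin": 0},
])

```text
time: 11.12
tool_pos: [0.483, 0.1695, 0.1355]
ee_rot: [3.141, -0.0, 0.082]
wrist_force: [-0.8, -0.7, 1.2]
width: 0.044
```

```bash
python3 d.py .480 .196 .0355
python3 - <<'E'
from h import *
s=snap('top');a=cv2.resize(s['frame'][160:260,370:500,::-1],None,fx=4,fy=4)
s=snap('side');b=cv2.resize(s['frame'][100:200,370:450,::-1],None,fx=4,fy=4)
cv2.imwrite('pics/a5.png',np.hstack([a,b]))
E
```

```text
pos [0.483  0.1695 0.1355] rot [ 3.141 -0.     0.082] w 0.044 t 11.1167 F [-0.8 -0.7  1.2]
delta cm [-0.09 -2.66 10.  ]
```

View pics/a5.png

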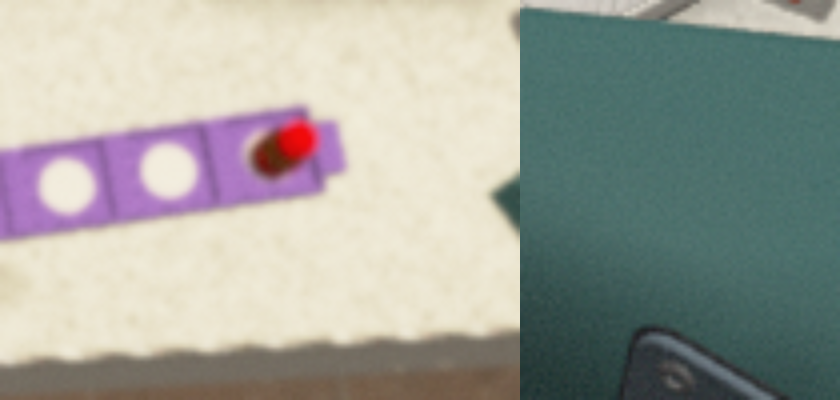

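Run:
```python
from h import *
s=eyes.snapshot('top'); print(at(s,444.1,194.1,.073))
```

```text
[ 0.48225807 -0.3061136   0.073     ]
```

Emit:
play_rows([
  {"linear": [-0.1,-2.6,0],"spin": 0},
  {"linear": [0,0,0],"spin": 0},
  {"linear": [0,0,0],"spin": 0},
  {"linear": [0,0,3],"spin": 0},
  {"linear": [0,0,2.4],"spin": 0},
  {"linear": [0,0,0],"spin": 0},
  {"linear": [0,0,0],"spin": 0},
])

```text
time: 11.85
tool_pos: [0.4787, 0.1959, 0.0802]
ee_rot: [3.14, 0.004, 0.084]
wrist_force: [-0.3, -0.3, 0.6]
width: 0.0438
```

```bash
python3 d.py .480 .196 .0355
```

```text
pos [0.4787 0.1959 0.0802] rot [3.14  0.004 0.084] w 0.0438 t 11.85 F [-0.3 -0.3  0.6]
delta cm [ 0.13 -0.    4.47]
```

Emit:
play_rows([
  {"linear": [0.1,0,2],"spin": 0},
  {"linear": [0,0,1.5],"spin": 0},
  {"linear": [0,0,0.9],"spin": 0},
  {"linear": [0,0,0],"spin": 0},
  {"linear": [0,0,0],"spin": 0},
])

```text
time: 12.27
tool_pos: [0.4814, 0.1969, 0.0384]
ee_rot: [-3.142, -0.001, 0.084]
wrist_force: [0.6, -0.6, -0.3]
width: 0.0442
```

Emit:
play_rows([
  {"linear": [0,0,0],"spin": 0},
  {"linear": [0,0,0],"spin": 0},
  {"linear": [0,0,0],"spin": 0},
  {"linear": [0,0,0],"spin": 0},
  {"linear": [0,0,0],"spin": 0},
], claw=2.4)

```text
time: 12.68
tool_pos: [0.4817, 0.1971, 0.0387]
ee_rot: [-3.141, -0.002, 0.084]
wrist_force: [-0.2, -0.0, 4.1]
width: 0.0276
```

Emit:
play_rows([
  {"linear": [0,0,-1],"spin": 0},
  {"linear": [0,0,-2.5],"spin": 0},
  {"linear": [0,0,-3.5],"spin": 0},
  {"linear": [0,0,-3],"spin": 0},
  {"linear": [0,0,0],"spin": 0},
  {"linear": [0,0,0],"spin": 0},
])

```text
time: 13.18
tool_pos: [0.4821, 0.1973, 0.1402]
ee_rot: [-3.141, -0.005, 0.084]
wrist_force: [0.1, -0.3, -1.6]
width: 0.0279
```

```bash
python3 d.py .481 -.2435 .135
```

```text
pos [0.4821 0.1973 0.1402] rot [-3.141 -0.005  0.084] w 0.0279 t 13.1833 F [ 0.1 -0.3 -1.6]
delta cm [-3.81 43.92  0.52]
```

Emit:
play_rows([
  {"linear": [-0.3,2,0],"spin": 0},
  {"linear": [-0.4,3.9,0],"spin": 0},
  {"linear": [-0.4,3.9,0],"spin": 0},
  {"linear": [-0.4,3.9,0],"spin": 0},
  {"linear": [-0.4,3.9,0],"spin": 0},
  {"linear": [-0.4,3.9,0],"spin": 0},
  {"linear": [-0.4,3.9,0],"spin": 0},
  {"linear": [-0.4,3.9,0],"spin": 0},
  {"linear": [-0.4,3.9,0],"spin": 0},
  {"linear": [-0.3,3.9,0],"spin": 0},
  {"linear": [0,3.9,0],"spin": 0},
  {"linear": [0,2.5,0],"spin": 0},
])

```text
time: 14.18
tool_pos: [0.4778, -0.2426, 0.1351]
ee_rot: [-3.14, 0.004, 0.081]
wrist_force: [1.5, -0.5, -0.2]
width: 0.0279
```

Emit:
play_rows([
  {"linear": [0,0.4,0],"spin": 0},
  {"linear": [0,0,0],"spin": 0},
  {"linear": [0,0,0],"spin": 0},
  {"linear": [0,0,0],"spin": 0},
  {"linear": [0,0,0],"spin": 0},
])

```text
time: 14.6
tool_pos: [0.4797, -0.242, 0.1372]
ee_rot: [-3.141, 0.001, 0.086]
wrist_force: [0.7, 0.2, 0.3]
width: 0.028
```

```bash
python3 d.py .481 -.2435 .0385
```

```text
pos [ 0.4797 -0.242   0.1372] rot [-3.141e+00  1.000e-03  8.600e-02] w 0.028 t 14.6 F [0.7 0.2 0.3]
delta cm [0.11 0.16 9.87]
```

Emit:
play_rows([
  {"linear": [0.2,0.1,0],"spin": 0},
  {"linear": [0,0,3],"spin": 0},
  {"linear": [0,0,3],"spin": 0},
  {"linear": [0,0,2],"spin": 0},
  {"linear": [0,0,0],"spin": 0},
  {"linear": [0,0,0],"spin": 0},
  {"linear": [0,0,1.0],"spin": 0},
  {"linear": [0,0,0],"spin": 0},
  {"linear": [0,0,0],"spin": 0},
])

```text
time: 15.35
tool_pos: [0.4825, -0.2448, 0.0485]
ee_rot: [3.141, -0.001, 0.084]
wrist_force: [0.7, -0.1, 0.2]
width: 0.0277
```

```bash
python3 d.py .481 -.2435 .0385
```

```text
pos [ 0.4825 -0.2448  0.0485] rot [ 3.141e+00 -1.000e-03  8.400e-02] w 0.0277 t 15.35 F [ 0.7 -0.1  0.2]
delta cm [-0.13 -0.14  1.  ]
```

Emit:
play_rows([
  {"linear": [-0.1,-0.1,0.6],"spin": 0},
  {"linear": [0,0,0.4],"spin": 0},
  {"linear": [0,0,0],"spin": 0},
  {"linear": [0,0,0],"spin": 0},
  {"linear": [0,0,0],"spin": 0},
])

```text
time: 15.77
tool_pos: [0.4813, -0.2442, 0.0385]
ee_rot: [3.14, -0.001, 0.084]
wrist_force: [-2.2, 0.1, 4.8]
width: 0.0275
```

Emit:
play_rows([
  {"linear": [0,0,0],"spin": 0},
  {"linear": [0,0,0],"spin": 0},
  {"linear": [0,0,0],"spin": 0},
  {"linear": [0,0,0],"spin": 0},
], claw=4.4)

```text
time: 16.1
tool_pos: [0.4804, -0.2434, 0.0368]
ee_rot: [-3.141, 0.001, 0.084]
wrist_force: [0.3, 0.0, 0.0]
width: 0.0441
```

Emit:
play_rows([
  {"linear": [0,0,-1.5],"spin": 0},
  {"linear": [0,0,-3],"spin": 0},
  {"linear": [0,0,-3.5],"spin": 0},
  {"linear": [0,0,-1.5],"spin": 0},
  {"linear": [0.2,-3,0],"spin": 0},
  {"linear": [0.3,-3.9,0],"spin": 0},
  {"linear": [0.3,-3.9,0],"spin": 0},
  {"linear": [0.4,-3.9,0],"spin": 0},
  {"linear": [0.4,-3.9,0],"spin": 0},
  {"linear": [0.4,-3.9,0],"spin": 0},
  {"linear": [0.4,-3.9,0],"spin": 0},
  {"linear": [0.4,-3.9,0],"spin": 0},
])

```text
time: 17.1
tool_pos: [0.4827, 0.0625, 0.1323]
ee_rot: [3.142, 0.0, 0.084]
wrist_force: [0.7, 0.5, -0.5]
width: 0.0442
```

Emit:
play_rows([
  {"linear": [0.4,-3.9,0],"spin": 0},
  {"linear": [0,-2.7,0],"spin": 0},
  {"linear": [0,0,0],"spin": 0},
  {"linear": [0,0,0],"spin": 0},
  {"linear": [0,0,0],"spin": 0},
  {"linear": [0,0,0],"spin": 0},
])

```text
time: 17.6
tool_pos: [0.4818, 0.1256, 0.1323]
ee_rot: [3.141, 0.0, 0.083]
wrist_force: [-0.8, -0.3, -0.3]
width: 0.0437
```

```bash
python3 d.py .483 .132 .0355
```

```text
pos [0.4818 0.1256 0.1323] rot [3.141 0.    0.083] w 0.0437 t 17.6 F [-0.8 -0.3 -0.3]
delta cm [ 0.18 -0.63  9.68]
```

Emit:
play_rows([
  {"linear": [0.1,-0.6,0],"spin": 0},
  {"linear": [0,0,0],"spin": 0},
  {"linear": [0,0,3],"spin": 0},
  {"linear": [0,0,3],"spin": 0},
  {"linear": [0,0,0],"spin": 0},
  {"linear": [0,0,2],"spin": 0},
  {"linear": [0,0,1.5],"spin": 0},
  {"linear": [0,0,0],"spin": 0},
  {"linear": [0,0,0],"spin": 0},
])

```text
time: 18.35
tool_pos: [0.4821, 0.1325, 0.0379]
ee_rot: [3.141, 0.001, 0.083]
wrist_force: [0.8, -1.1, 1.2]
width: 0.0437
```

Emit:
play_rows([
  {"linear": [0,0,0],"spin": 0},
  {"linear": [0,0,0],"spin": 0},
  {"linear": [0,0,0],"spin": 0},
  {"linear": [0,0,0],"spin": 0},
  {"linear": [0,0,0],"spin": 0},
], claw=2.4)

```text
time: 18.77
tool_pos: [0.4834, 0.1329, 0.0391]
ee_rot: [-3.142, -0.003, 0.084]
wrist_force: [-0.3, -0.7, 4.5]
width: 0.0276
```

Emit:
play_rows([
  {"linear": [0,0,-1],"spin": 0},
  {"linear": [0,0,-2.5],"spin": 0},
  {"linear": [0,0,-3.5],"spin": 0},
  {"linear": [0,0,-3],"spin": 0},
  {"linear": [0,0,0],"spin": 0},
  {"linear": [0,0,0],"spin": 0},
])

```text
time: 19.27
tool_pos: [0.4834, 0.133, 0.1401]
ee_rot: [-3.141, -0.005, 0.084]
wrist_force: [-0.5, 0.4, -1.4]
width: 0.0275
```

```bash
python3 d.py .475 -.178 .135
```

```text
pos [0.4834 0.133  0.1401] rot [-3.141 -0.005  0.084] w 0.0275 t 19.2667 F [-0.5  0.4 -1.4]
delta cm [-3.46 30.92  0.51]
```

Emit:
play_rows([
  {"linear": [-0.4,2,0],"spin": 0},
  {"linear": [-0.4,3.9,0],"spin": 0},
  {"linear": [-0.4,3.9,0],"spin": 0},
  {"linear": [-0.4,3.9,0],"spin": 0},
  {"linear": [-0.4,3.9,0],"spin": 0},
  {"linear": [-0.4,3.9,0],"spin": 0},
  {"linear": [-0.4,3.9,0],"spin": 0},
  {"linear": [-0.4,3.6,0],"spin": 0},
  {"linear": [-0.1,2,0],"spin": 0},
  {"linear": [0,0,0],"spin": 0},
  {"linear": [0,0,0],"spin": 0},
  {"linear": [0,0,0],"spin": 0},
])

```text
time: 20.27
tool_pos: [0.4745, -0.1777, 0.136]
ee_rot: [-3.139, 0.002, 0.084]
wrist_force: [0.0, 0.5, -0.7]
width: 0.0281
```

```bash
python3 d.py .475 -.178 .039
```

```text
pos [ 0.4745 -0.1777  0.136 ] rot [-3.139e+00  2.000e-03  8.400e-02] w 0.0281 t 20.2667 F [ 0.   0.5 -0.7]
delta cm [0.05 0.03 9.7 ]
```

Emit:
play_rows([
  {"linear": [0.1,-0.1,0],"spin": 0},
  {"linear": [0,0,3],"spin": 0},
  {"linear": [0,0,3],"spin": 0},
  {"linear": [0,0,2],"spin": 0},
  {"linear": [0,0,0],"spin": 0},
  {"linear": [0,0,0],"spin": 0},
  {"linear": [0,0,0.7],"spin": 0},
  {"linear": [0,0,0],"spin": 0},
  {"linear": [0,0,0],"spin": 0},
])

```text
time: 21.02
tool_pos: [0.4771, -0.1779, 0.0517]
ee_rot: [3.14, -0.002, 0.085]
wrist_force: [-0.1, -0.3, -0.4]
width: 0.0275
```

```bash
python3 d.py .475 -.178 .039
```

```text
pos [ 0.4771 -0.1779  0.0517] rot [ 3.14e+00 -2.00e-03  8.50e-02] w 0.0275 t 21.0167 F [-0.1 -0.3 -0.4]
delta cm [-0.21 -0.01  1.27]
```

Emit:
play_rows([
  {"linear": [-0.1,0,0.6],"spin": 0},
  {"linear": [0,0,0.4],"spin": 0},
  {"linear": [0,0,0.25],"spin": 0},
  {"linear": [0,0,0],"spin": 0},
  {"linear": [0,0,0],"spin": 0},
])

```text
time: 21.43
tool_pos: [0.4754, -0.1779, 0.039]
ee_rot: [3.142, -0.0, 0.084]
wrist_force: [-1.8, 1.8, 5.2]
width: 0.0279
```

Emit:
play_rows([
  {"linear": [0,0,0],"spin": 0},
  {"linear": [0,0,0],"spin": 0},
  {"linear": [0,0,0],"spin": 0},
  {"linear": [0,0,0],"spin": 0},
], claw=4.4)

```text
time: 21.77
tool_pos: [0.4751, -0.1779, 0.0377]
ee_rot: [-3.142, 0.0, 0.084]
wrist_force: [0.3, 0.9, 0.1]
width: 0.0439
```

Emit:
play_rows([
  {"linear": [0,0,-1.5],"spin": 0},
  {"linear": [0,0,-3],"spin": 0},
  {"linear": [0,0,-3.5],"spin": 0},
  {"linear": [0,0,-1.5],"spin": 0},
  {"linear": [0.5,-3.4,0],"spin": 0},
  {"linear": [0.5,-3.7,0],"spin": 0},
  {"linear": [0.5,-3.7,0],"spin": 0},
  {"linear": [0.6,-3.7,0],"spin": 0},
  {"linear": [0.6,-3.7,0],"spin": 0},
  {"linear": [0.6,-3.7,0],"spin": 0},
  {"linear": [0.2,-1.5,0],"spin": 0},
  {"linear": [0,0,0],"spin": 0},
])

```text
time: 22.77
tool_pos: [0.4902, 0.0615, 0.1327]
ee_rot: [-3.14, 0.0, 0.089]
wrist_force: [-0.1, -0.5, -0.6]
width: 0.044
```

Emit:
play_rows([
  {"linear": [0,0,0],"spin": 0},
  {"linear": [0,0,0],"spin": 0},
  {"linear": [0,0,0],"spin": 0},
])

```text
time: 23.02
tool_pos: [0.4905, 0.057, 0.1328]
ee_rot: [3.141, 0.0, 0.082]
wrist_force: [1.1, -0.5, -0.9]
width: 0.0441
```

```bash
python3 d.py .491 .0625 .0355
python3 - <<'E'
from h import *
s=snap('top');a=cv2.resize(s['frame'][170:250,340:470,::-1],None,fx=5,fy=5)
s=snap('side');b=cv2.resize(s['frame'][120:280,220:440,::-1],None,fx=2.95,fy=1)
cv2.imwrite('pics/a6.png',a)
E
```

```text
pos [0.4905 0.057  0.1328] rot [3.141 0.    0.082] w 0.0441 t 23.0167 F [ 1.1 -0.5 -0.9]
delta cm [ 0.1  -0.54  9.73]
```

View pics/a6.png

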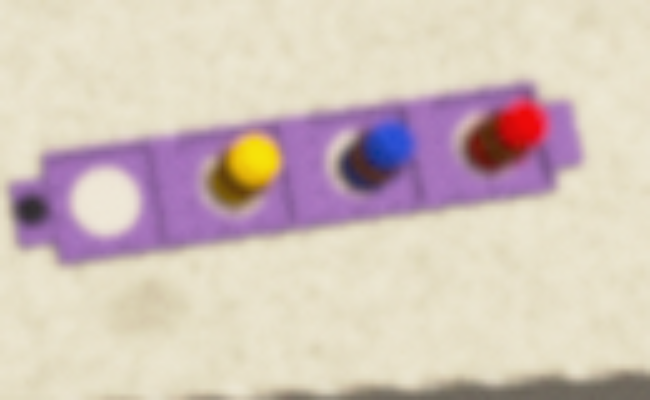

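Red, blue and yellow stand well in places 4, 3 and 2. Now the green one.

Emit:
play_rows([
  {"linear": [0.1,-0.5,0],"spin": 0},
  {"linear": [0,0,0],"spin": 0},
  {"linear": [0,0,3],"spin": 0},
  {"linear": [0,0,3],"spin": 0},
  {"linear": [0,0,0],"spin": 0},
  {"linear": [0,0,2],"spin": 0},
  {"linear": [0,0,1.6],"spin": 0},
  {"linear": [0,0,0],"spin": 0},
  {"linear": [0,0,0],"spin": 0},
])

```text
time: 23.87
tool_pos: [0.4909, 0.0632, 0.0373]
ee_rot: [-3.142, 0.001, 0.084]
wrist_force: [0.3, -0.1, 0.5]
width: 0.044
```

Emit:
play_rows([
  {"linear": [0,0,0],"spin": 0},
  {"linear": [0,0,0],"spin": 0},
  {"linear": [0,0,0],"spin": 0},
  {"linear": [0,0,0],"spin": 0},
  {"linear": [0,0,0],"spin": 0},
], claw=2.4)

```text
time: 24.28
tool_pos: [0.4923, 0.0632, 0.0386]
ee_rot: [3.141, -0.003, 0.084]
wrist_force: [-0.8, -0.7, 6.2]
width: 0.0274
```

Emit:
play_rows([
  {"linear": [0,0,-1],"spin": 0},
  {"linear": [0,0,-2.5],"spin": 0},
  {"linear": [0,0,-3.5],"spin": 0},
  {"linear": [0,0,-3],"spin": 0},
  {"linear": [0,0,0],"spin": 0},
  {"linear": [0,0,0],"spin": 0},
])

```text
time: 24.78
tool_pos: [0.4923, 0.0634, 0.1395]
ee_rot: [3.141, -0.005, 0.084]
wrist_force: [0.4, -0.9, -0.8]
width: 0.0277
```

```bash
python3 d.py .469 -.112 .135
```

```text
pos [0.4923 0.0634 0.1395] rot [ 3.141 -0.005  0.084] w 0.0277 t 24.7833 F [ 0.4 -0.9 -0.8]
delta cm [-3.79 17.28  0.45]
```

Emit:
play_rows([
  {"linear": [-0.5,2,0],"spin": 0},
  {"linear": [-0.8,3.7,0],"spin": 0},
  {"linear": [-0.8,3.7,0],"spin": 0},
  {"linear": [-0.8,3.7,0],"spin": 0},
  {"linear": [-0.8,3,0],"spin": 0},
  {"linear": [-0.1,1.2,0],"spin": 0},
  {"linear": [0,0,0],"spin": 0},
  {"linear": [0,0,0],"spin": 0},
  {"linear": [0,0,0],"spin": 0},
  {"linear": [0,0,0],"spin": 0},
])

```text
time: 25.62
tool_pos: [0.4677, -0.1107, 0.1365]
ee_rot: [-3.141, 0.001, 0.086]
wrist_force: [-0.5, -0.5, -0.1]
width: 0.0275
```

```bash
python3 d.py .469 -.112 .0385
```

```text
pos [ 0.4677 -0.1107  0.1365] rot [-3.141e+00  1.000e-03  8.600e-02] w 0.0275 t 25.6167 F [-0.5 -0.5 -0.1]
delta cm [0.12 0.14 9.8 ]
```

Emit:
play_rows([
  {"linear": [0.1,0.1,0],"spin": 0},
  {"linear": [0,0,3],"spin": 0},
  {"linear": [0,0,3],"spin": 0},
  {"linear": [0,0,2],"spin": 0},
  {"linear": [0,0,0],"spin": 0},
  {"linear": [0,0,0],"spin": 0},
  {"linear": [0,0,0.7],"spin": 0},
  {"linear": [0,0,0],"spin": 0},
  {"linear": [0,0,0],"spin": 0},
])

```text
time: 26.37
tool_pos: [0.4697, -0.1134, 0.0512]
ee_rot: [3.141, -0.002, 0.084]
wrist_force: [-0.9, -0.4, -1.0]
width: 0.0274
```

```bash
python3 d.py .469 -.112 .0385
```

```text
pos [ 0.4697 -0.1134  0.0512] rot [ 3.141e+00 -2.000e-03  8.400e-02] w 0.0274 t 26.3667 F [-0.9 -0.4 -1. ]
delta cm [-0.06 -0.14  1.27]
```

Emit:
play_rows([
  {"linear": [0,-0.1,0.6],"spin": 0},
  {"linear": [0,0,0.4],"spin": 0},
  {"linear": [0,0,0.25],"spin": 0},
  {"linear": [0,0,0],"spin": 0},
  {"linear": [0,0,0],"spin": 0},
])

```text
time: 26.78
tool_pos: [0.4689, -0.1123, 0.0385]
ee_rot: [3.141, -0.0, 0.084]
wrist_force: [-2.6, 0.8, 5.5]
width: 0.0276
```

Emit:
play_rows([
  {"linear": [0,0,0],"spin": 0},
  {"linear": [0,0,0],"spin": 0},
  {"linear": [0,0,0],"spin": 0},
  {"linear": [0,0,0],"spin": 0},
], claw=4.4)

```text
time: 27.12
tool_pos: [0.4686, -0.1122, 0.0372]
ee_rot: [-3.142, 0.0, 0.084]
wrist_force: [0.5, 0.6, -0.6]
width: 0.0436
```

Emit:
play_rows([
  {"linear": [0,0,-1.5],"spin": 0},
  {"linear": [0,0,-3],"spin": 0},
  {"linear": [0,0,-3.5],"spin": 0},
  {"linear": [0,0,-3.5],"spin": 0},
  {"linear": [0,-3.5,0],"spin": 0},
  {"linear": [0,-3.7,0],"spin": 0},
  {"linear": [0,-3.7,0],"spin": 0},
  {"linear": [0,-3.7,0],"spin": 0},
  {"linear": [0,-3.7,0],"spin": 0},
  {"linear": [0,-3.7,0],"spin": 0},
  {"linear": [0,-1.5,0],"spin": 0},
  {"linear": [0,0,0],"spin": 0},
])

```text
time: 28.12
tool_pos: [0.4483, 0.125, 0.1522]
ee_rot: [-3.14, 0.0, 0.089]
wrist_force: [-0.9, 0.1, 0.1]
width: 0.0443
```

Emit:
play_rows([
  {"linear": [0,0,0],"spin": 0},
  {"linear": [0,0,0],"spin": 0},
  {"linear": [0,0,0],"spin": 0},
  {"linear": [0,0,0],"spin": 0},
])

```text
time: 28.45
tool_pos: [0.4492, 0.1208, 0.1524]
ee_rot: [3.141, 0.0, 0.082]
wrist_force: [-0.3, -0.4, -0.1]
width: 0.0438
```

Run:
```python
from h import *
s=snap('top');a=s['frame'][170:250,340:470,::-1].copy();a=cv2.resize(a,None,fx=5,fy=5)
aa=np.linspace(0,2*np.pi,24)
for x,y in [(.468,-.1125),(.474,-.178),(.480,-.2435),(.486,-.3095)]:
    for r,z in[(.0145,.006),(.0085,.073)]:
        p=(proj(s,np.c_[x+r*np.cos(aa),y+r*np.sin(aa),0*aa+z])-[339.5,169.5])*5
        cv2.polylines(a,[p.astype(int)],True,(255,255,0),1)
cv2.imwrite('pics/a7.png',a)
print(robot.get_obs()['time'])
```

```text
28.5
```

View pics/a7.png

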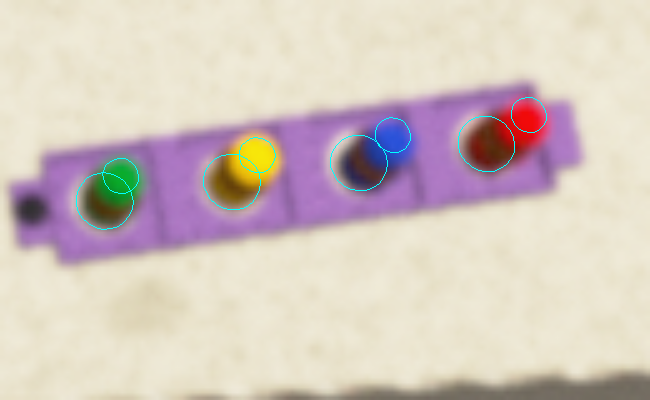

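```bash
python3 -c "
from bench import robot; print(robot.close_job())"
```

```text
the job is handed in; nothing more can be done
None
```

All four bottles now stand in the violet rack in reverse order, and the job was handed in at about 28.5 s of robot time. Counting from the violet rack's knob, the order is green, yellow, blue, red. In the grey rack it was red, blue, yellow, green, also from the knob.

- **Position:** I laid the ideal outlines over the last top-camera picture. Every bottle was upright and within roughly 2–5 mm of its place's middle; the limit is 13 mm. Red is probably the furthest off: I measured it about 5 mm from the middle after placing.
- **Forces:** The largest force I read at the wrist, only at the end of each move, was about 6 N.
- **At hand-in:** The gripper had let go and stood clear above the grey rack. The last check used the top camera only, with no closing side view. No check failed.

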